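# Condiment row by height on the service ledge

## Robot

A 7-joint arm with a two-finger parallel gripper is mounted at the origin on the work surface; the furniture and walls round the work are solid. World frame = base frame: x ahead of the robot, y to its left, z up, the work surface at z = 0. Lengths are in mm, angles in rad, forces in N, time in s.
With the tool pointing down it reaches from about 400 to 850 mm from the base axis. Payload 4.5 kg.
Tool frame: the origin (TCP) lies at the very end of the fingers, on their centre line; the grasp point (between the pads) lies 19 mm behind it (env.pinch_z is the distance from the TCP to the grasp point, in mm); z points along the fingers, y is the line along which they close (so a half turn about z gives the same grasp; the last joint's range is limited). The gripper opens to 88 mm and grips with 3 to 60 N. Pads are 18 mm wide; open, the fingers measure 123 mm over their backs; the gripper's body (75 mm by 187 mm) begins 45 mm behind the grasp point.
Start: joints at [1.141, 0.689, -0.195, 1.565, 0.157, 0.902, -0.215], TCP at [279.625, -558.984, 238.743] pointing down, gripper open.
Joint ranges: [-3.01, 3.01], [-0.46, 2.08], [-1.47, 1.51], [0.13, 2.56], [-1, 4.14], [0.04, 2.09], [-2.66, 2.66]. Speed limits (rad/s): [2.57, 2.57, 3.14, 3.14, 3.14, 3.14, 3.14].

## Interface

Orientations are given as [roll, pitch, yaw] about the fixed x, y, z axes, in that order (R = Rz(yaw) Ry(pitch) Rx(roll)).
In Python, from workcell import env, cams, finish_job gives the robot as it stands.
- The arm moves only by the tool drive_tool, never from a script. Its argument "commands" is a list of rows, each a list of 7 numbers: the turn, a rotation vector about the tool's x, y, z in degrees, then the shift along the tool's x, y, z in m, then the opening, from -1 (shut) to 1 (fully open). In form: [[ax, ay, az, x, y, z, fingers], ...]. A call has 1 to 8 rows; each row is the pose to reach, as a shift and turn from the pose commanded when the call began, along the tool's axes at that moment; what a row does not reach only later rows make up. A row lasts 1/12 s, in which the tool goes at most 41.7 mm and 7.16 degrees, less where a joint would pass 70% of its speed; a pose out of reach is approached as far as the arm can. A call with a gripper value outside its range is refused whole. The fingers move at their own pace and stop on an object; "force" is the grip in N (left out, the last holds). Time passes only in rows, so rows that repeat a pose let the fingers close. It gives the time, the measured TCP pose, the force, the opening and the grip force at its end, in the units of the state.
- env.state(): the state, without advancing time (a new reading comes with each control period).
- cams.snapshot(name): name is "side" or "top" or "wrist"; returns (picture, depth): 480x640x3 uint8, blue, green, red; 480x640 float32, mm along the optical axis (not along the pixel's ray), 0 where there is no reading.
- cams.calibration(name): a dict with "fx", "fy", "cx", "cy" (pixels), "origin" and "attitude" of the camera in the world. Camera axes: x right, y down, z forward; pixel columns grow to the right and rows downward; lengths in mm; the calibration is good to about 2 mm. A picture is of the moment at which its call begins: read the wrist's pose just before it. calibration takes no time and is no camera call; for the wrist camera it gives the pose at the moment of the call.
- finish_job(): hands the job in; it is judged then, once.
The state is a dict: "time": time; "joint_positions": joint angles; "qvel": joint speeds; "effort": joint torques, N m; "tcp_pos": TCP position; "orientation": TCP orientation; "contact_force": force on the tool from outside, world axes, zero at the start; "moment": the same for the moment, N m; "finger_gap": opening from 0.0 (shut) to 1.0 (fully open); "gripper_force": force on a finger pad.
Only numpy, scipy, OpenCV 4.12 (cv2) and the standard library are available. Lean on these libraries where they do the work, as an engineer would, in place of code of your own. Each camera call takes 0.05 s, during which the arm holds its last target. There are 200 camera calls.

## Task

Line the four table items up on the four black rubber coasters of the steel ledge by height, one upright in the middle of each coaster: the shortest on the coaster next to the red kitchen timer, then taller and taller towards the far end. The items are the white ramekin, the salt shaker, the soda can and the wooden pepper mill.

Things in the scene. Friction and masses are not known exactly. Their poses are not given: they have to be found in the camera images.
- ramekin: small empty white fluted ramekin, 42 mm tall, 69 mm wide at the rim and 62 mm at the foot, 0.11 kg, loose; origin at the centre of its underside, z up; round, any yaw
- salt_shaker: glass shaker with a grey domed cap, 90 mm tall, 44 mm in diameter up to 70 mm, then 34 mm wide cap, 0.1 kg, loose; origin at the centre of its underside, z up; round
- soda_can: printed drinks can, 115 mm tall, 65 mm in diameter, 0.35 kg, loose; origin at the centre of its underside, z up; round
- pepper_mill: turned wooden pepper mill, 170 mm tall: waisted body up to 58 mm wide below 122 mm, round head about 49 mm wide from 123 to 159 mm (it does not turn), small steel knob on top, 0.18 kg, loose; origin at the centre of its underside, z up
- coaster_1: square black rubber coaster, 80x80x3 mm, fixed on the steel ledge (12 mm thick, 385 mm long, 92 mm deep, low rolled rim 1 mm above its surface), the leftmost as the robot sees it; origin at the centre of its underside, so its top is 3 mm above the origin and 15 mm above the table; its y axis runs along the row towards coaster_1, x across it away from the robot
- coaster_2: square black rubber coaster, 80x80x3 mm, fixed on the steel ledge (12 mm thick, 385 mm long, 92 mm deep, low rolled rim 1 mm above its surface), second from the left, about 100 mm from the first; origin at the centre of its underside, so its top is 3 mm above the origin and 15 mm above the table; its y axis runs along the row towards coaster_1, x across it away from the robot
- coaster_3: square black rubber coaster, 80x80x3 mm, fixed on the steel ledge (12 mm thick, 385 mm long, 92 mm deep, low rolled rim 1 mm above its surface), third from the left, about 100 mm from the second; origin at the centre of its underside, so its top is 3 mm above the origin and 15 mm above the table; its y axis runs along the row towards coaster_1, x across it away from the robot
- coaster_4: square black rubber coaster, 80x80x3 mm, fixed on the steel ledge (12 mm thick, 385 mm long, 92 mm deep, low rolled rim 1 mm above its surface), the rightmost, about 100 mm from the third; origin at the centre of its underside, so its top is 3 mm above the origin and 15 mm above the table; its y axis runs along the row towards coaster_1, x across it away from the robot
- timer: round kitchen timer, white foot and red cap with a grip bar, 66 mm in diameter, 56 mm tall, fixed on the table about 100 mm past one end coaster, in line with the row (at either end; a flat white jar lid, 64 mm across and 14 mm high, lies past the other end); origin at the centre of its underside
Not all that is in view belongs to the job. Leave any orange look-alike of the salt_shaker alone.

How it is judged:
By the outcome, as a careful person would: the job done as asked, in the order asked, and still so for the second after the job is handed in, with the robot touching nothing.
It also fails if it takes over 120 s, if anything falls off the work surface, if the arm or the gripper's body presses on something with over 40 N, if the wrist force passes 120 N, or if a joint passes its speed limit or range.

## Working session

There is one attempt and no reset: what is moved stays moved. The work goes in short steps, Python scripts to look and compute and a tool call to move; the robot and the scene stay as the last step left them, time stands still between calls to the robot, and variables do not carry over. Pictures are saved under pics/ and viewed, at most 14 in all, crops included, and the job is handed in when it is done.

Besides the shell and the picture viewer there is one more tool, called after "Call:" as name([rows], argument=value, ...), one row to a line, values as JSON. drive_tool: Moves the arm, as the interface text tells. Its arguments: {"type":"object","properties":{"commands":{"type":"array","items":{"type":"array","items":{"type":"number"}}},"force":{"type":"number"}},"required":["commands"]}

```bash
ls; mkdir -p pics; python3 - <<'E'
from workcell import env,cams
import cv2,numpy as np
print(env.state())
for n in("top","side","wrist"):
    c=cams.calibration(n);print(n,c)
    p,d=cams.snapshot(n);cv2.imwrite(f"pics/{n}0.png",p);np.savez(f"{n}0.npz",p=p,d=d,c=np.array(c,dtype=object))
E
```

```text
pics
{'time': 0.0, 'joint_positions': array([ 1.14077948,  0.68999164, -0.19448198,  1.56635365,  0.1573152 ,
        0.9025064 , -0.21511813]), 'qvel': array([-0.0018315 ,  0.00136899, -0.00066296,  0.00046977,  0.0011749 ,
       -0.00088576,  0.00025617]), 'effort': array([ 9.01577423e-04, -5.27566159e+01, -1.26624450e+00, -1.53429848e+01,
       -5.25049295e-02,  6.64291583e-03,  1.46079806e-04]), 'tcp_pos': array([ 279.25130288, -558.42790675,  237.90188999]), 'orientation': array([-3.13973241e+00,  1.68398308e-04,  4.63869184e-01]), 'contact_force': array([-0.04031825, -0.10864293, -1.14492102]), 'moment': array([ 0.00827842, -0.04541072, -0.00856214]), 'gripper_force': 0.0, 'finger_gap': 0.9968926005441751}
top {'fx': 440.85506878950576, 'fy': 440.85506878950576, 'cx': 319.91498254195045, 'cy': 240.0534291530511, 'origin': array([ 336.90032579, -135.78261542,  906.11916627]), 'attitude': array([-3.03160681, -0.02269048, -1.58824459])}
side {'fx': 564.7514077683833, 'fy': 564.7514077683833, 'cx': 319.8708390839634, 'cy': 240.84387097768678, 'origin': array([154.30540519, 809.35539073, 437.85064094]), 'attitude': array([-1.93816518,  0.00924796, -2.86212659])}
wrist {'fx': 406.60398054048943, 'fy': 406.60398054048943, 'cx': 315.842145777744, 'cy': 237.91588862796618, 'origin': array([ 347.91712371, -524.56942947,  383.17653446]), 'attitude': array([ 2.83787410e+00,  1.32964335e-03, -1.10686780e+00])}
```

View pics/top0.png

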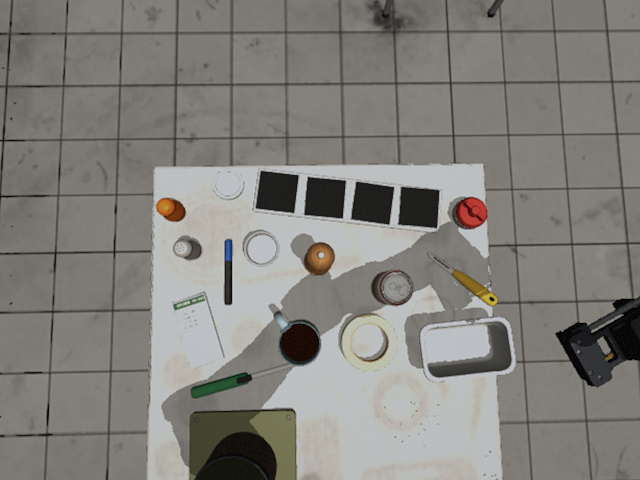

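View pics/side0.png

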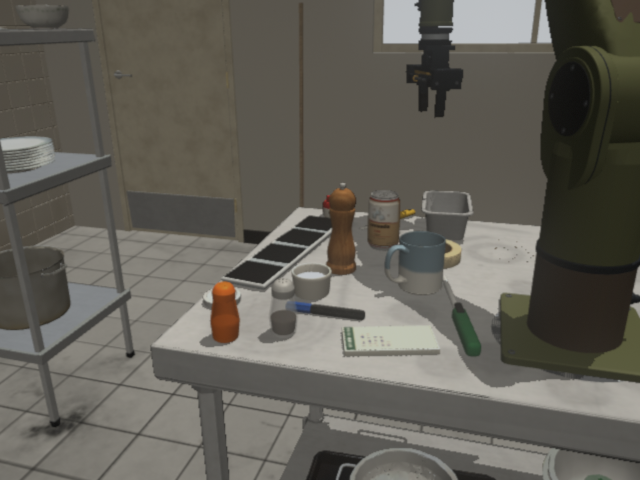

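The top view shows, left to right, coasters 1–4 at about (277,191), (325,197), (372,203) and (419,208). The red timer is at (471,213), next to coaster 4, and the white jar lid is at (229,184), so coaster 4 gets the shortest item.

- **Shakers:** (185,248) is grey-capped glass and (170,208) is orange. The grey one is the salt shaker; the orange one is the look-alike.
- **White rounds:** (262,248) is a hollow cup, so the ramekin. (229,184) is flat, so the lid.
- **Others:** the mill is at (320,258) and the can at (392,288).

```bash
cat > h.py <<'E'
import numpy as np,cv2
from scipy.spatial.transform import Rotation as Ro
def rot(a): return Ro.from_euler('xyz',a).as_matrix()
def load(n):
    z=np.load(n+"0.npz",allow_pickle=True); return z['p'],z['d'],z['c'].item()
def cloud(d,c):
    v,u=np.mgrid[:480,:640]
    P=np.stack([(u-c['cx'])/c['fx']*d,(v-c['cy'])/c['fy']*d,d],-1)@rot(c['attitude']).T+c['origin']
    P[d<=0]=np.nan; return P
def ray(u,v,c,z):
    r=rot(c['attitude'])@[(u-c['cx'])/c['fx'],(v-c['cy'])/c['fy'],1]
    return c['origin']+r*(z-c['origin'][2])/r[2]
def proj(X,c):
    q=rot(c['attitude']).T@(np.array(X)-c['origin']); return np.array([c['fx']*q[0]/q[2]+c['cx'],c['fy']*q[1]/q[2]+c['cy']])
def fit(xy):  # circle least squares
    A=np.c_[2*xy,np.ones(len(xy))]; s=np.linalg.lstsq(A,(xy**2).sum(1),rcond=None)[0]
    return s[:2],np.sqrt(s[2]+s[:2]@s[:2])
E
python3 - <<'E'
from h import *
np.set_printoptions(precision=1,suppress=True)
p,d,c=load('top');T=cloud(d,c);ps,ds,cs=load('side');S=cloud(ds,cs)
for n,(u,v) in dict(salt=(185,248),ram=(262,248),mill=(320,258),can=(392,288),timer=(471,213),lid=(229,184),orange=(170,208),mug=(300,342),table=(270,300)).items():
    print(n,'top px->',T[v,u], end=' ')
    ctr=T[v,u][:2]
    for nm,C in(('T',T),('S',S)):
        m=(np.hypot(*(C[...,:2]-ctr).transpose(2,0,1))<50)&(C[...,2]>8)
        if m.sum()>5:
            q=C[m]; print(nm,m.sum(),'zmax',np.percentile(q[:,2],99),'mean',q[:,:2].mean(0),'lo',q.min(0),'hi',q.max(0),end=' ')
    print()
m=((p.max(2)<60)).astype(np.uint8); m[230:]=0;m[:165]=0;m[:,:245]=0;m[:,450:]=0
for k in cv2.findContours(m,cv2.RETR_EXTERNAL,cv2.CHAIN_APPROX_NONE)[0]:
    if cv2.contourArea(k)<500: continue
    r=cv2.minAreaRect(k); b=cv2.boxPoints(r)
    W=np.array([ray(x,y,c,15)[:2] for x,y in b]); mm=np.zeros_like(m);cv2.drawContours(mm,[k],-1,1,-1)
    X=np.r_[W.mean(0),15]; us=proj(X,cs)
    print('coaster px',np.array(r[0]),'xy',W.mean(0),'sides',np.linalg.norm(W-np.roll(W,1,0),axis=1),'z',np.nanmedian(T[mm>0][:,2]),'sidepx',us,'sidecloud',S[int(us[1]),int(us[0])])
E
```

```text
salt top px-> [415.8  94.   88.3] T 498 zmax 90.75913101975371 mean [414.7  95.6] lo [396.8  80.7   8.6] hi [436.8 118.9  91.3] S 1326 zmax 87.97845090676078 mean [414.6 115. ] lo [397.4  91.    8.1] hi [438.6 125.4  89.3] 
ram top px-> [419.6 -41.3  24.9] T 961 zmax 44.627001760266964 mean [417.6 -39.3] lo [382.6 -74.6  18.3] hi [449.9  -7.6  47. ] S 1124 zmax 42.077361582917796 mean [416.6 -34.7] lo [384.2 -74.6   8.1] hi [453.4  -4.6  43.1] 
mill top px-> [ 387.7 -153.5  170. ] T 793 zmax 170.5033663395687 mean [ 388.5 -151.2] lo [ 364.1 -177.4    9.8] hi [ 416.  -122.7  171.6] S 2051 zmax 164.61170982251508 mean [ 388.6 -136.5] lo [ 364.8 -163.3    8.2] hi [ 420.6 -118.4  169.9] 
can top px-> [ 335.6 -283.1  113.8] T 1219 zmax 117.09171039484754 mean [ 336.2 -284.4] lo [ 304.7 -323.2   11.1] hi [ 368.5 -257.   118.7] S 1732 zmax 114.3455098027083 mean [ 333.9 -269.3] lo [ 304.2 -321.7    8.4] hi [ 369.7 -252.6  115.6] 
timer top px-> [ 480.1 -456.2   53.3] T 883 zmax 57.20203173487064 mean [ 481.7 -457.5] lo [ 452.9 -494.5    8.4] hi [ 516.4 -431.1   59.1] S 118 zmax 52.398557919
[... 867 characters left out ...]
] hi [295.8 -65.9  88.9] S 237 zmax 85.7676952678149 mean [286.9 -71.4] lo [272.6 -85.4  19. ] hi [297.6 -62.3  86.4] 
coaster px [418.6 206.9] xy [ 500.8 -362.4] sides [78.6 78.2 79.4 78.3] z 15.834549494484406 sidepx [317.3 221.5] sidecloud [ 502.3 -365.3   15.2]
coaster px [372.3 202.6] xy [ 511.1 -267.1] sides [77.7 78.2 78.5 78.3] z 15.672613949113611 sidepx [300.2 235.3] sidecloud [ 511.8 -267.8   15.3]
coaster px [324.8 197.2] xy [ 523.6 -169.3] sides [77.9 77.9 78.7 78. ] z 15.504057809334313 sidepx [279.1 251.3] sidecloud [ 525.3 -173.1   14.1]
coaster px [276.8 191.4] xy [537.  -70.8] sides [77.3 78.  78.  78.1] z 15.58076459963479 sidepx [254.1 270.1] sidecloud [537.  -70.2  15.5]
```

```bash
python3 - <<'E'
import cv2,numpy as np
p=cv2.imread('pics/top0.png')[160:320,145:505];q=cv2.imread('pics/side0.png')[170:350,190:420]
a=cv2.resize(p,(790,350),interpolation=cv2.INTER_CUBIC)
cv2.imwrite('pics/crop1.png',np.vstack([a,np.pad(cv2.resize(q,(319,249)),((0,0),(0,471),(0,0)))]))
E
```

```text
(no output)
```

View pics/crop1.png

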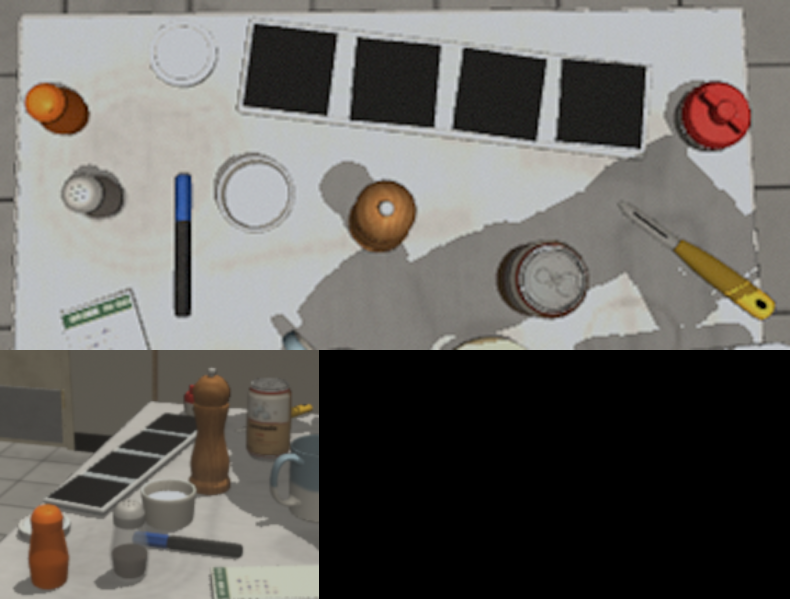

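The crop confirms it: grey perforated cap at (80,195) is the salt shaker, the orange one at (45,103) is the look-alike, the hollow cup at (255,192) is the ramekin, and the flat disc at (183,55) is the lid. Heights from both views match the text. Next I fit the circle centres.

```bash
python3 - <<'E'
from h import *
np.set_printoptions(precision=1,suppress=True)
p,d,c=load('top');T=cloud(d,c);ps,ds,cs=load('side');S=cloud(ds,cs)
for n,x,y,R,sl in(('salt',417,103,32,((15,65),(72,84))),('ram',417,-40,42,((8,30),(36,46))),('mill',390,-148,36,((10,30),(130,155))),('can',337,-286,40,((15,100),(111,120))),('orange',494,138,32,((15,65),))):
    for z0,z1 in sl:
        for nm,C in(('T',[T]),('S',[S]),('TS',[T,S])):
            q=np.vstack([k.reshape(-1,3) for k in C]);q=q[(np.hypot(q[:,0]-x,q[:,1]-y)<R)&(q[:,2]>z0)&(q[:,2]<z1)]
            if len(q)>15: print(n,z0,z1,nm,len(q),*fit(q[:,:2]),'mm',(q.max(0)+q.min(0))[:2]/2)
# edge-based: colour/height mask contour top circles via rays
H=T[...,2]
for n,(u,v),z0,z in(('salt',(185,248),72,80),('ram',(262,248),34,42),('mill',(320,258),125,141),('can',(392,288),105,115)):
    m=((H>z0)&(H<180)).astype(np.uint8)
    k,l=cv2.connectedComponents(m)
    w=np.zeros_like(l);w[v-25:v+25,u-25:u+25]=1;ids=np.bincount(l[(w>0)&(l>0)]).argmax()
    k=max(cv2.findContours((l==ids).astype(np.uint8),cv2.RETR_EXTERNAL,cv2.CHAIN_APPROX_NONE)[0],key=cv2.contourArea)
    (cu,cv),r=cv2.minEnclosingCircle(k); print(n,'px',cu,cv,r,'at z',z,ray(cu,cv,c,z),'diam',2*r*(906-z)/c['fx'])
E
```

```text
salt 15 65 T 203 [416.7 101.4] 18.216936976414573 mm [416.8  98.3]
salt 15 65 S 815 [418.7 104.2] 17.748447582142052 mm [418.  109.6]
salt 15 65 TS 1018 [418.7 102.6] 18.977003914460987 mm [417.7 103. ]
salt 72 84 T 101 [416.1 103. ] 15.302208597358543 mm [416.1 102.8]
salt 72 84 S 200 [417.9 104.7] 14.277769643366595 mm [417.4 110. ]
salt 72 84 TS 301 [417.4 103.3] 15.246397273802128 mm [416.8 104.2]
ram 8 30 T 668 [417.3 -40. ] 20.70557759683314 mm [417.5 -40.5]
ram 8 30 S 601 [417.6 -37.3] 28.46369091366042 mm [417.3 -39.2]
ram 8 30 TS 1269 [417.1 -36.9] 24.711069720705265 mm [417.3 -39.2]
ram 36 46 T 248 [416.6 -40.6] 32.06102688393333 mm [416.3 -41.1]
ram 36 46 S 296 [418.3 -39.8] 32.35100075877123 mm [418.8 -40.2]
ram 36 46 TS 544 [417.5 -40.2] 32.21504668706676 mm [418.  -40.2]
mill 10 30 T 49 [ 392.9 -151.6] 28.377740267975167 mm [ 385.6 -148.9]
mill 10 30 S 301 [ 393.1 -150.7] 25.193557470891154 mm [ 392.7 -140.9]
mill 10 30 TS 350 [ 392.8 -151.8] 26.317712346633556 mm [ 392.3 -148.3]
mill 130 155 T 350 [ 392.4 -153.6] 20.808361948531456 mm [ 392.4 -153.4]
mill 130 155 S 375
[... 524 characters left out ...]
971623511161 mm [ 337.  -290.8]
orange 15 65 T 219 [496.2 136.9] 18.840935263018668 mm [495.9 133.6]
orange 15 65 S 870 [497.8 139.4] 17.117055852701093 mm [497.5 143.2]
orange 15 65 TS 1089 [498.1 137.2] 18.8649883699207 mm [497.  137.9]
salt px 181.7181854248047 248.46363830566406 9.408209800720215 at z 80 [415.9 102.4  80. ] diam 35.25503888038719
ram px 260.68603515625 248.87208557128906 17.550661087036133 at z 42 [416.3 -40.5  42. ] diam 68.79254545415893
mill px 319.6504821777344 256.42718505859375 14.22348690032959 at z 141 [ 392.5 -153.7  141. ] diam 49.36301405642883
can px 394.3688659667969 287.7622985839844 17.512502670288086 at z 115 [ 336.  -287.2  115. ] diam 62.843281581103696
```

Call:
drive_tool([
  [0,0,-7,0,0,0,1],
  [0,0,-14,0,0,0,1],
  [0,0,-21,0,0,0,1],
  [0,0,-28,0,0,0,1],
  [0,0,-35,0,0,0,1],
  [0,0,-42,0,0,0,1],
  [0,0,-49,0,0,0,1],
  [0,0,-56.3,0,0,0,1],
])

```text
time: 0.82
tcp_pos: [279.3, -558.8, 238.4]
orientation: [-3.141, -0.0, 1.45]
contact_force: [0.8, -0.6, -0.5]
finger_gap: 1.002
gripper_force: 0.0
```

Centres (x, y): ramekin (417,-40), salt (417,103), mill (392,-152), can (337,-290). Sizes and reach agree with the text. I'll keep the closing direction across the row. In tool axes the ramekin is +0.532 in x and +0.072 in y from here.

Call:
drive_tool([
  [0,0,0,0.038,0.005,0,1],
  [0,0,0,0.076,0.01,0,1],
  [0,0,0,0.114,0.015,0,1],
  [0,0,0,0.152,0.02,0,1],
  [0,0,0,0.19,0.026,0,1],
  [0,0,0,0.228,0.031,0,1],
  [0,0,0,0.266,0.036,0,1],
  [0,0,0,0.266,0.036,0,1],
])

```text
time: 1.48
tcp_pos: [351.2, -291.9, 239.2]
orientation: [3.141, -0.004, 1.456]
contact_force: [-0.3, 0.1, -0.4]
finger_gap: 0.997
gripper_force: 0.0
```

Call:
drive_tool([
  [0,0,0,0.038,0.005,0,1],
  [0,0,0,0.076,0.01,0,1],
  [0,0,0,0.114,0.015,0,1],
  [0,0,0,0.152,0.02,0,1],
  [0,0,0,0.19,0.026,0,1],
  [0,0,0,0.228,0.031,0,1],
  [0,0,0,0.266,0.036,0,1],
  [0,0,0,0.266,0.036,0,1],
])

```text
time: 2.15
tcp_pos: [421.3, -31.7, 239.4]
orientation: [3.137, -0.006, 1.457]
contact_force: [-0.1, -0.1, 1.0]
finger_gap: 0.999
gripper_force: 0.0
```

```bash
python3 - <<'E'
from h import *
from workcell import env,cams
s=env.state();print(s['tcp_pos'],s['orientation'],s['joint_positions'])
c=cams.calibration('wrist');p,d=cams.snapshot('wrist');cv2.imwrite('pics/w1.png',p)
C=cloud(d,c).reshape(-1,3);q=C[(np.hypot(C[:,0]-417,C[:,1]+40)<45)&(C[:,2]>36)&(C[:,2]<47)];print(len(q),fit(q[:,:2]),(q.max(0)+q.min(0))/2)
q=C[(np.hypot(C[:,0]-392,C[:,1]+152)<40)&(C[:,2]>130)&(C[:,2]<155)]
if len(q)>20:print(len(q),fit(q[:,:2]))
E
```

```text
[421.29792888 -31.71196973 239.44301633] [ 3.13734134 -0.00573456  1.45731595] [ 0.27869286  0.4573139  -0.45040126  2.13762237  0.33499177  0.60785011
 -0.52142531]
1232 (array([417.60479458, -40.51550572]), np.float64(32.047216579524665)) [417.54072309 -40.94593343  39.46541815]
467 (array([ 392.47692086, -149.13072546]), np.float64(19.92067576229705))
```

View pics/w1.png

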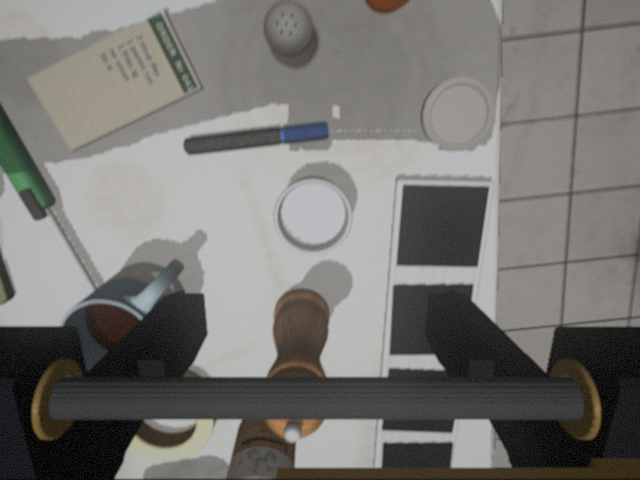

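The wrist view shows the ramekin at (313,215), the mill at (300,350) and the shaker at (288,25). The wrist depth puts the ramekin at (417.6,-40.5), as before. I'll check how the arm settles.

Call:
drive_tool([
  [0,0,0,0,0,0,1],
  [0,0,0,0,0,0,1],
  [0,0,0,0,0,0,1],
  [0,0,0,0,0,0,1],
])

```text
time: 2.53
tcp_pos: [417.9, -42.0, 238.6]
orientation: [-3.141, 0.001, 1.441]
contact_force: [0.8, 0.7, -0.2]
finger_gap: 0.999
gripper_force: 0.0
```

```bash
cat >> h.py <<'E'
def go(x,y,z,yaw=1.447):   # shift in tool axes (mm) from the measured pose, and turn in deg
    from workcell import env
    s=env.state(); R=rot(s['orientation']); t=R.T@(np.array([x,y,z])-s['tcp_pos'])
    w=Ro.from_matrix(R.T@rot([np.pi,0,yaw])).as_rotvec(degrees=True)
    print('t',s['time'].__round__(1),'tcp',s['tcp_pos'].round(1),'rpy',s['orientation'].round(4),'shift',t.round(1),'turn',w.round(2),'gap',round(s['finger_gap']*88,1))
E
python3 -c "
from h import *
go(417.4,-40.4,239)"
```

```text
t 2.5 tcp [417.9 -42.  238.6] rpy [-3.1411e+00  7.0000e-04  1.4408e+00] shift [ 1.5 -0.7 -0.4] turn [-0.03  0.04 -0.36] gap 87.9
```

Call:
drive_tool([
  [0,0,0,0.001,0,0.035,1],
  [0,0,0,0.001,0,0.075,1],
  [0,0,0,0.001,0,0.115,1],
  [0,0,0,0.001,0,0.15,1],
  [0,0,0,0.001,0,0.18,1],
  [0,0,0,0.001,0,0.2,1],
  [0,0,0,0.001,0,0.2,1],
  [0,0,0,0.001,0,0.2,1],
])

```text
time: 3.2
tcp_pos: [411.5, -42.9, 48.8]
orientation: [-3.117, 0.012, 1.445]
contact_force: [-0.7, -1.0, -0.6]
finger_gap: 0.995
gripper_force: 0.0
```

```bash
python3 -c "
from h import *
go(417.4,-40.4,9)"
```

```text
t 3.2 tcp [411.5 -42.9  48.8] rpy [-3.1173  0.0117  1.4449] shift [ 3.7  6.5 39.7] turn [-1.39  0.67 -0.13] gap 87.5
```

Call:
drive_tool([
  [0,0,0,0,0,0,1],
  [0,0,0,0,0,0,1],
  [0,0,0,0,0,0,1],
  [0,0,0,0,0,0,1],
])

```text
time: 3.53
tcp_pos: [412.1, -42.3, 50.1]
orientation: [-3.119, 0.011, 1.445]
contact_force: [0.5, -0.4, -0.6]
finger_gap: 0.998
gripper_force: 0.0
```

```bash
python3 -c "
from h import *
go(417.4,-40.4,9)"
```

```text
t 3.5 tcp [412.1 -42.3  50.1] rpy [-3.1189  0.0107  1.4451] shift [ 3.   5.9 41. ] turn [-1.3   0.61 -0.11] gap 87.8
```

```bash
python3 -c "
from workcell import env
print(env.state()['joint_positions'].round(3))"
```

```text
[ 0.084  0.843 -0.16   2.298  1.334  0.13  -1.484]
```

The vertical tool is at its near-reach limit here, with q6 about 0. So I'll take the mill first, gripped at its head, which is high enough. The near low items I'll pick closing tangentially with a small tilt about the closing axis. First I lift off.

Call:
drive_tool([
  [0,0,0,0,0,-0.03,1],
  [0,0,0,0,0,-0.065,1],
  [0,0,0,0,0,-0.1,1],
  [0,0,0,0,0,-0.135,1],
  [0,0,0,0,0,-0.17,1],
  [0,0,0,0,0,-0.19,1],
  [0,0,0,0,0,-0.19,1],
  [0,0,0,0,0,-0.19,1],
])

```text
time: 4.2
tcp_pos: [416.7, -40.6, 240.6]
orientation: [-3.12, 0.01, 1.445]
contact_force: [-0.3, 0.1, -0.6]
finger_gap: 0.999
gripper_force: 0.0
```

```bash
python3 -c "
from h import *
go(392,-152,240)
from workcell import env
print(env.state()['joint_positions'].round(3))"
```

```text
t 4.2 tcp [416.7 -40.6 240.6] rpy [-3.1204  0.0105  1.4454] shift [-113.6  -10.6    2. ] turn [-1.22  0.6  -0.1 ] gap 87.9
[ 0.503  0.524 -0.787  2.114  0.554  0.745 -0.774]
```

Call:
drive_tool([
  [-0.6,0.3,0,-0.03,-0.003,0,1],
  [-1.2,0.6,0,-0.06,-0.006,0,1],
  [-1.2,0.6,0,-0.09,-0.009,0.001,1],
  [-1.2,0.6,0,-0.1136,-0.0106,0.002,1],
  [-1.2,0.6,0,-0.1136,-0.0106,0.002,1],
  [-1.2,0.6,0,-0.1136,-0.0106,0.002,1],
  [-1.2,0.6,0,-0.1136,-0.0106,0.002,1],
  [-1.2,0.6,0,-0.1136,-0.0106,0.002,1],
])

```text
time: 4.87
tcp_pos: [391.9, -150.4, 238.8]
orientation: [-3.138, -0.001, 1.449]
contact_force: [-0.2, -0.2, -0.5]
finger_gap: 1.0
gripper_force: 0.0
```

```bash
python3 -c "
from h import *
go(392,-152,122)
from workcell import env
print(env.state()['joint_positions'].round(3))"
```

```text
t 4.9 tcp [ 391.9 -150.4  238.8] rpy [-3.1384e+00 -9.0000e-04  1.4490e+00] shift [ -1.7   0.6 116.8] turn [-0.18 -0.05  0.11] gap 88.0
[ 0.79   0.525 -0.803  2.129  0.577  0.72  -0.52 ]
```

Call:
drive_tool([
  [0,0,0,0,0,0.02,1],
  [0,0,0,0,0,0.045,1],
  [0,0,0,-0.001,0,0.07,1],
  [0,0,0,-0.001,0,0.095,1],
  [0,0,0,-0.001,0,0.11,1],
  [0,0,0,-0.001,0,0.117,1],
  [0,0,0,-0.001,0,0.117,1],
  [0,0,0,-0.001,0,0.117,1],
])

```text
time: 5.53
tcp_pos: [391.7, -151.6, 122.0]
orientation: [-3.138, -0.0, 1.449]
contact_force: [-0.7, -0.3, 0.1]
finger_gap: 0.996
gripper_force: 0.0
```

```bash
python3 -c "
from h import *
go(392,-152,122)
from workcell import env
print(env.state()['joint_positions'].round(3))"
```

```text
t 5.5 tcp [ 391.7 -151.6  122. ] rpy [-3.1384e+00 -4.0000e-04  1.4489e+00] shift [-0.4  0.4  0. ] turn [-0.18 -0.02  0.11] gap 87.6
[ 0.578  0.71  -0.508  2.257  0.945  0.402 -0.849]
```

Call:
drive_tool([
  [0,0,0,0,0,0,0.3],
  [0,0,0,0,0,0,0],
  [0,0,0,0,0,0,-0.2],
  [0,0,0,0,0,0,-0.5],
  [0,0,0,0,0,0,-0.5],
  [0,0,0,0,0,0,-0.5],
  [0,0,0,0,0,0,-0.5],
  [0,0,0,0,0,0,-0.5],
], force=20)

```text
time: 6.2
tcp_pos: [391.6, -153.0, 122.3]
orientation: [-3.14, 0.0, 1.446]
contact_force: [-0.0, 0.3, 2.5]
finger_gap: 0.535
gripper_force: 19.5
```

Call:
drive_tool([
  [0,0,0,0,0,-0.01,-0.5],
  [0,0,0,0,0,-0.025,-0.5],
  [0,0,0,0,0,-0.04,-0.5],
  [0,0,0,0,0,-0.055,-0.5],
  [0,0,0,0,0,-0.065,-0.5],
  [0,0,0,0,0,-0.07,-0.5],
  [0,0,0,0,0,-0.07,-0.5],
  [0,0,0,0,0,-0.07,-0.5],
])

```text
time: 6.87
tcp_pos: [391.2, -153.0, 191.8]
orientation: [-3.139, 0.0, 1.446]
contact_force: [-0.6, 0.2, -2.1]
finger_gap: 0.535
gripper_force: 19.9
```

```bash
python3 - <<'E'
from h import *
from workcell import env,cams
go(537,-71,192)
p,d=cams.snapshot('side');cv2.imwrite('pics/s1.png',p[60:360,200:520])
c=cams.calibration('side');C=cloud(d,c).reshape(-1,3)
for z0,z1 in((60,85),(100,120),(200,225)):
    q=C[(np.hypot(C[:,0]-392,C[:,1]+152)<36)&(C[:,2]>z0)&(C[:,2]<z1)];print(len(q),fit(q[:,:2]) if len(q)>10 else '')
E
```

```text
t 6.9 tcp [ 391.2 -153.   191.8] rpy [-3.1386e+00  3.0000e-04  1.4459e+00] shift [ 99.6 134.4  -0.6] turn [-0.17  0.02 -0.06] gap 47.1
257 (array([ 393.07456095, -150.92785084]), np.float64(26.692665088396772))
316 (array([ 392.58330382, -150.73225613]), np.float64(24.21254013904878))
553 (array([ 391.83330644, -158.18052116]), np.float64(27.876624853538246))
```

View pics/s1.png

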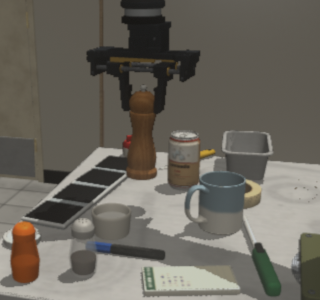

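The mill hangs upright in the grip, at about (142,130) in this crop. Moving it over coaster 1.

Call:
drive_tool([
  [0,0,0,0.015,0.02,0,-0.5],
  [0,0,0,0.035,0.048,0,-0.5],
  [0,0,0,0.055,0.075,0,-0.5],
  [0,0,0,0.075,0.102,0,-0.5],
  [0,0,0,0.09,0.122,0,-0.5],
  [0,0,0,0.0985,0.1335,0,-0.5],
  [0,0,0,0.0985,0.1335,0,-0.5],
  [0,0,0,0.0985,0.1335,0,-0.5],
])

```text
time: 7.58
tcp_pos: [535.6, -71.3, 190.6]
orientation: [-3.137, 0.0, 1.447]
contact_force: [-1.2, -0.7, -1.4]
finger_gap: 0.534
gripper_force: 19.9
```

Call:
drive_tool([
  [0,0,0,0,0,0.015,-0.5],
  [0,0,0,0,0,0.03,-0.5],
  [0,0,0,0,0,0.04,-0.5],
  [0,0,0,0,0,0.044,-0.5],
  [0,0,0,0,0,0.044,-0.5],
  [0,0,0,0,0,0.044,-0.5],
])

```text
time: 8.08
tcp_pos: [535.8, -72.1, 147.9]
orientation: [-3.139, 0.0, 1.446]
contact_force: [0.1, -0.3, -1.6]
finger_gap: 0.538
gripper_force: 19.9
```

```bash
cat > chk.py <<'E'
from h import *
from workcell import env,cams
import sys
x,y,z0,z1,R=map(float,sys.argv[1:6])
for n in('top','side'):
    c=cams.calibration(n);p,d=cams.snapshot(n)
    if len(sys.argv)>6: cv2.imwrite(f'pics/{sys.argv[6]}_{n}.png',p)
    C=cloud(d,c).reshape(-1,3);q=C[(np.hypot(C[:,0]-x,C[:,1]-y)<R)&(C[:,2]>z0)&(C[:,2]<z1)]
    if len(q)>10: print(n,len(q),fit(q[:,:2]),'mid',(q.max(0)+q.min(0))/2,'zlo/hi',q[:,2].min(),q[:,2].max())
E
python3 -c "
from h import *
go(536,-72,137)"; python3 chk.py 537 -71 30 60 38
```

```text
t 8.1 tcp [535.8 -72.1 147.9] rpy [-3.1387e+00  5.0000e-04  1.4459e+00] shift [ 0.1  0.2 10.9] turn [-0.17  0.03 -0.07] gap 47.3
side 481 (array([537.75929787, -70.02863219]), np.float64(25.31014530335123)) mid [537.26703254 -62.82242178  45.02778232] zlo/hi 30.09666094006832 59.958903708155674
```

Call:
drive_tool([
  [0,0,0,0,0,0.005,-0.5],
  [0,0,0,0,0,0.009,-0.5],
  [0,0,0,0,0,0.0105,-0.5],
  [0,0,0,0,0,0.0105,-0.5],
  [0,0,0,0,0,0.0105,-0.5],
])

```text
time: 8.6
tcp_pos: [536.3, -71.9, 137.5]
orientation: [-3.139, 0.001, 1.446]
contact_force: [-0.0, 0.2, 1.2]
finger_gap: 0.529
gripper_force: 19.6
```

Call:
drive_tool([
  [0,0,0,0,0,0,0.1],
  [0,0,0,0,0,0,0.2],
  [0,0,0,0,0,0,0.4],
  [0,0,0,0,0,0,0.6],
  [0,0,0,0,0,0,0.6],
])

```text
time: 9.02
tcp_pos: [536.1, -71.6, 137.2]
orientation: [-3.139, -0.0, 1.446]
contact_force: [-0.0, -0.2, -0.1]
finger_gap: 0.788
gripper_force: 0.0
```

Call:
drive_tool([
  [0,0,0,0,0,-0.01,0.6],
  [0,0,0,0,0,-0.03,0.8],
  [0,0,0,0,0,-0.06,1],
  [0,0,0,0,0,-0.09,1],
  [0,0,0,0,0,-0.1,1],
  [0,0,0,0,0,-0.1,1],
])

```text
time: 9.52
tcp_pos: [538.2, -71.3, 240.4]
orientation: [3.138, -0.001, 1.446]
contact_force: [0.7, 1.5, -0.9]
finger_gap: 1.0
gripper_force: 0.0
```

```bash
python3 chk.py 537 -71 30 60 38; python3 -c "
from h import *
go(417.5,-40.4,240,0)
from workcell import env
print(env.state()['joint_positions'].round(3))"
```

```text
side 449 (array([537.61249611, -71.2239804 ]), np.float64(25.073173292517147)) mid [536.82644571 -63.35290905  45.03375266] zlo/hi 30.08901507925401 59.97849023314103
t 9.6 tcp [536.  -72.1 237. ] rpy [-3.1388e+00  7.0000e-04  1.4460e+00] shift [  16.7 -121.5   -2.6] turn [-0.1   0.15 82.85] gap 88.1
[ 0.494  0.67  -0.754  1.803  0.572  0.904 -0.646]
```

Call:
drive_tool([
  [0,0,7,0.002,-0.015,0,1],
  [0,0,14,0.004,-0.03,0,1],
  [0,0,21,0.006,-0.045,0,1],
  [0,0,28,0.008,-0.06,0,1],
  [0,0,35,0.01,-0.075,0,1],
  [0,0,41,0.012,-0.09,0,1],
  [0,0,41,0.012,-0.09,0,1],
])

```text
time: 10.2
tcp_pos: [444.4, -48.6, 236.2]
orientation: [-3.137, 0.008, 0.73]
contact_force: [-0.9, 0.5, -0.2]
finger_gap: 1.001
gripper_force: 0.0
```

```bash
python3 -c "
from h import *
go(417.5,-40.4,238,0)
from workcell import env
print(env.state()['joint_positions'].round(3))"
```

```text
t 10.2 tcp [444.4 -48.6 236.2] rpy [-3.1365  0.0076  0.7298] shift [-14.7 -24.   -1.6] turn [-0.12  0.52 41.81] gap 88.1
[ 0.378  0.514 -0.563  2.063  0.426  0.688 -1.305]
```

Call:
drive_tool([
  [0,0,-7,-0.003,-0.005,0,1],
  [0,0,-14,-0.006,-0.01,0,1],
  [0,0,-21,-0.009,-0.015,0,1],
  [0,0,-28,-0.012,-0.02,0,1],
  [0,0,-35,-0.015,-0.024,0,1],
  [0,0,-42,-0.015,-0.024,0,1],
  [0,0,-49,-0.015,-0.024,0,1],
  [0,0,-56,-0.015,-0.024,0,1],
])

```text
time: 10.87
tcp_pos: [421.7, -41.1, 236.7]
orientation: [-3.138, -0.001, 1.717]
contact_force: [0.8, -0.3, 0.4]
finger_gap: 1.001
gripper_force: 0.0
```

Call:
drive_tool([
  [0,0,-7,0,0,0,1],
  [0,0,-14,0,0,0,1],
  [0,0,-21,0,0,0,1],
  [0,0,-28,0,0,0,1],
  [0,0,-35,0,0,0,1],
  [0,0,-42,0,0,0,1],
  [0,0,-49,0,0,0,1],
  [0,0,-56,0,0,0,1],
])

```text
time: 11.53
tcp_pos: [421.8, -41.2, 236.7]
orientation: [-3.141, -0.004, 2.694]
contact_force: [-0.1, 0.1, -0.7]
finger_gap: 1.002
gripper_force: 0.0
```

Call:
drive_tool([
  [0,0,-7,0,0,0,1],
  [0,0,-14,0,0,0,1],
  [0,0,-21,0,0,0,1],
  [0,0,-21,0,0,0,1],
  [0,0,-21,0,0,0,1],
])

```text
time: 11.95
tcp_pos: [421.6, -40.9, 236.8]
orientation: [3.14, -0.004, 3.05]
contact_force: [-0.1, 0.1, -0.6]
finger_gap: 1.003
gripper_force: 0.0
```

```bash
python3 -c "
from h import *
go(417.5,-40.4,238,3.05)
from workcell import env
print(env.state()['joint_positions'].round(3))"
```

```text
t 11.9 tcp [421.6 -40.9 236.8] rpy [ 3.1401 -0.0038  3.0497] shift [ 4.1  0.1 -1.2] turn [ 0.09 -0.22 -0.01] gap 88.2
[ 0.731  0.699 -1.234  2.113  0.834  0.957  0.5  ]
```

Call:
drive_tool([
  [0,2,0,0.002,0,0,1],
  [0,4,0,0.004,0,0,1],
  [0,6,0,0.004,0,0,1],
  [0,7,0,0.004,0,0,1],
  [0,7,0,0.004,0,0,1],
  [0,7,0,0.004,0,0,1],
])

```text
time: 12.45
tcp_pos: [417.5, -40.4, 237.3]
orientation: [-3.142, -0.124, 3.051]
contact_force: [0.4, 0.4, -0.6]
finger_gap: 0.998
gripper_force: 0.0
```

```bash
python3 -c "
from h import *
go(417.5,-40.4,9,3.05)
from workcell import env
print(env.state()['joint_positions'].round(3))"
```

```text
t 12.4 tcp [417.5 -40.4 237.3] rpy [-3.1416 -0.1245  3.051 ] shift [-28.3  -0.  226.6] turn [-0.01 -7.13  0.06] gap 87.8
[ 0.71   0.752 -1.232  2.023  0.735  1.086  0.585]
```

Call:
drive_tool([
  [0,0,0,-0.003,0,0.025,1],
  [0,0,0,-0.006,0,0.05,1],
  [0,0,0,-0.01,0,0.08,1],
  [0,0,0,-0.0137,0,0.11,1],
  [0,0,0,-0.0175,0,0.14,1],
  [0,0,0,-0.02,0,0.16,1],
  [0,0,0,-0.02,0,0.16,1],
  [0,0,0,-0.02,0,0.16,1],
])

```text
time: 13.12
tcp_pos: [416.7, -40.2, 76.3]
orientation: [3.141, -0.126, 3.053]
contact_force: [0.8, -0.4, 0.1]
finger_gap: 0.996
gripper_force: 0.0
```

```bash
python3 -c "
from h import *
go(417.5,-40.4,9,3.05)
from workcell import env
print(env.state()['joint_positions'].round(3))"
```

```text
t 13.1 tcp [416.7 -40.2  76.3] rpy [ 3.1414 -0.1262  3.0525] shift [-9.3 -0.2 66.7] turn [ 0.   -7.23  0.14] gap 87.6
[ 0.559  0.99  -0.985  2.158  1.123  0.84   0.289]
```

Joints are comfortable. Descend and grip.

Call:
drive_tool([
  [0,0,0,-0.003,0,0.02,1],
  [0,0,0,-0.0055,0,0.04,1],
  [0,0,0,-0.008,0,0.058,1],
  [0,0,0,-0.0093,0,0.0667,1],
  [0,0,0,-0.0093,0,0.0667,1],
  [0,0,0,-0.0093,0,0.0667,1],
])

```text
time: 13.62
tcp_pos: [418.9, -40.3, 10.0]
orientation: [3.141, -0.123, 3.052]
contact_force: [-0.3, -0.9, 0.3]
finger_gap: 0.999
gripper_force: 0.0
```

Call:
drive_tool([
  [0,0,0,0,0,0,0.8],
  [0,0,0,0,0,0,0.6],
  [0,0,0,0,0,0,0.4],
  [0,0,0,0,0,0,0.1],
  [0,0,0,0,0,0,0.1],
  [0,0,0,0,0,0,0.1],
], force=20)

```text
time: 14.12
tcp_pos: [418.7, -40.6, 9.7]
orientation: [-3.141, -0.124, 3.052]
contact_force: [0.4, -1.3, 6.8]
finger_gap: 0.742
gripper_force: 19.6
```

```bash
python3 -c "
from h import *
go(417.5,-40.4,9,3.05)
from workcell import env
print(env.state()['joint_positions'].round(3))"; python3 chk.py 417 -40 33 46 40
```

```text
t 14.1 tcp [418.7 -40.6   9.7] rpy [-3.1412 -0.1235  3.0519] shift [1.1 0.1 0.8] turn [-0.03 -7.08  0.11] gap 65.3
[ 0.513  1.107 -0.891  2.165  1.315  0.784  0.155]
top 93 (array([415.08150304, -40.18308529]), np.float64(30.731509689177887)) mid [394.00454185 -39.20177076  39.22437941] zlo/hi 33.65904188330774 44.78971692919947
side 277 (array([418.2688844 , -39.88506698]), np.float64(32.46087315464078)) mid [409.05046785 -40.46940417  39.49236105] zlo/hi 33.00052946977047 45.98419262137435
```

Call:
drive_tool([
  [0,0,0,0.001,0,-0.01,0.1],
  [0,0,0,0.0031,0,-0.025,0.1],
  [0,0,0,0.0062,0,-0.05,0.1],
  [0,0,0,0.0093,0,-0.075,0.1],
  [0,0,0,0.0124,0,-0.1,0.1],
  [0,0,0,0.0155,0,-0.125,0.1],
  [0,0,0,0.0174,0,-0.14,0.1],
  [0,0,0,0.0174,0,-0.14,0.1],
])

```text
time: 14.88
tcp_pos: [419.8, -40.1, 152.4]
orientation: [3.141, -0.12, 3.052]
contact_force: [0.3, 0.1, -2.3]
finger_gap: 0.738
gripper_force: 19.9
```

```bash
python3 -c "
from h import *
go(500.8,-362.4,150,3.05)
from workcell import env
print(env.state()['joint_positions'].round(3))"; python3 chk.py 417 -40 130 190 45 r1
```

```text
t 14.9 tcp [419.8 -40.1 152.4] rpy [ 3.1411 -0.1199  3.052 ] shift [-109.1 -313.8  -10.9] turn [ 0.02 -6.87  0.11] gap 65.0
[ 0.621  0.863 -1.091  2.11   0.919  0.93   0.446]
top 379 (array([402.80644294, -38.07453634]), np.float64(17.52308086187418)) mid [396.07318974 -38.48958656 167.75942712] zlo/hi 146.85189310100577 188.66696113139108
side 1012 (array([421.22359281, -38.86032508]), np.float64(33.25454847940985)) mid [416.68039303 -39.68633899 164.85630565] zlo/hi 139.86957099363013 189.84304030548793
```

View pics/r1_side.png

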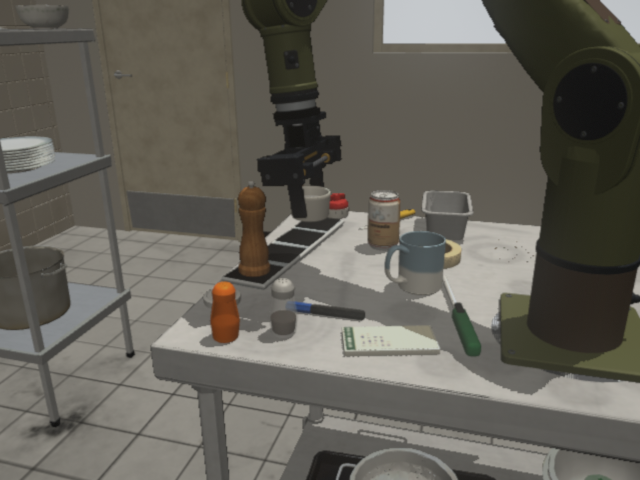

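The ramekin at (315,203) hangs level in the grip and the mill stands on coaster 1 at (253,235). Now I turn about the vertical and carry the ramekin towards coaster 4.

Call:
drive_tool([
  [-0.8,0,6.5,-0.008,-0.022,-0.0008,0.1],
  [-1.6,0,13,-0.016,-0.045,-0.0016,0.1],
  [-2.4,0,19.5,-0.0235,-0.0675,-0.0024,0.1],
  [-3.2,0,26,-0.0315,-0.09,-0.0032,0.1],
  [-3.9,0,32.5,-0.039,-0.1125,-0.004,0.1],
  [-4.7,0,39,-0.047,-0.135,-0.0048,0.1],
  [-5.5,0,45.5,-0.0546,-0.157,-0.0055,0.1],
  [-5.5,0,45.5,-0.0546,-0.157,-0.0055,0.1],
])

```text
time: 15.65
tcp_pos: [458.1, -207.9, 146.1]
orientation: [-3.133, -0.123, 2.238]
contact_force: [0.0, -1.1, -2.1]
finger_gap: 0.746
gripper_force: 19.9
```

```bash
cat >> h.py <<'E'
def got(x,y,z,yaw,tilt):  # same with the tool tilted by tilt deg about its y
    from workcell import env
    s=env.state(); R=rot(s['orientation']); t=R.T@(np.array([x,y,z])-s['tcp_pos'])
    w=Ro.from_matrix(R.T@rot([np.pi,0,yaw])@rot([0,np.radians(tilt),0])).as_rotvec(degrees=True)
    print('t',round(s['time'],1),'tcp',s['tcp_pos'].round(1),'rpy',s['orientation'].round(4),'shift',t.round(1),'turn',w.round(2),'gap',round(s['finger_gap']*88,1),'q',s['joint_positions'].round(2))
E
python3 -c "
from h import *
got(501.3,-363.5,150,1.447,7)"
```

```text
t 15.7 tcp [ 458.1 -207.9  146.1] rpy [-3.1334 -0.1227  2.2382] shift [-147.4  -62.6  -21.6] turn [-5.98  0.16 45.  ] gap 65.6 q [ 0.89  0.88 -0.93  1.89  0.77  0.91  0.24]
```

Call:
drive_tool([
  [-0.9,0,6.5,-0.021,-0.009,-0.003,0.1],
  [-1.7,0,13,-0.042,-0.018,-0.006,0.1],
  [-2.6,0,19.5,-0.063,-0.027,-0.009,0.1],
  [-3.4,0,26,-0.084,-0.036,-0.0123,0.1],
  [-4.3,0,32.5,-0.105,-0.045,-0.0154,0.1],
  [-5.2,0,39,-0.127,-0.054,-0.0186,0.1],
  [-6,0,45,-0.1474,-0.0626,-0.0216,0.1],
  [-6,0,45,-0.1474,-0.0626,-0.0216,0.1],
])

```text
time: 16.32
tcp_pos: [503.2, -362.0, 149.8]
orientation: [3.139, -0.12, 1.451]
contact_force: [0.4, -1.9, -1.0]
finger_gap: 0.739
gripper_force: 19.9
```

Call:
drive_tool([
  [0,0,0,0,0,0,0.1],
  [0,0,0,0,0,0,0.1],
])

```text
time: 16.48
tcp_pos: [503.4, -355.1, 150.8]
orientation: [3.14, -0.126, 1.463]
contact_force: [-0.7, 0.5, -1.1]
finger_gap: 0.744
gripper_force: 19.9
```

```bash
python3 -c "
from h import *
got(501.3,-363.5,40,1.447,7)"
```

```text
t 16.5 tcp [ 503.4 -355.1  150.8] rpy [ 3.1399 -0.1257  1.4632] shift [-22.4  -1.4 108.9] turn [-0.02 -0.2   0.92] gap 65.4 q [ 0.99  0.92 -0.77  1.59  0.59  0.94 -0.05]
```

Call:
drive_tool([
  [0,0,0,-0.0025,0,0.02,0.1],
  [0,0,0,-0.005,0,0.04,0.1],
  [0,0,0,-0.0075,0,0.06,0.1],
  [0,0,0,-0.01,0,0.08,0.1],
  [0,0,0,-0.0125,0,0.099,0.1],
  [0,0,0,-0.0125,0,0.099,0.1],
  [0,0,0,-0.0125,0,0.099,0.1],
  [0,0,0,-0.0125,0,0.099,0.1],
])

```text
time: 17.15
tcp_pos: [505.4, -356.1, 53.4]
orientation: [3.136, -0.124, 1.462]
contact_force: [0.0, -0.4, 0.2]
finger_gap: 0.745
gripper_force: 19.9
```

```bash
python3 -c "
from h import *
got(501.3,-363.5,24.7,1.447,7)"; python3 chk.py 501 -362 73 90 42 r2
```

```text
t 17.1 tcp [ 505.4 -356.1   53.4] rpy [ 3.1361 -0.1244  1.4621] shift [-11.3  -3.4  27.5] turn [ 0.21 -0.13  0.86] gap 65.6 q [ 0.96  1.04 -0.69  1.63  0.7   0.78 -0.12]
top 162 (array([ 504.63365184, -352.35534832]), np.float64(29.929601841749335)) mid [ 508.26406062 -344.30445238   81.30511304] zlo/hi 73.00734719983268 89.60287887533252
side 348 (array([ 503.53196251, -355.43866326]), np.float64(32.75039290662536)) mid [ 501.99133622 -356.60423722   81.36412392] zlo/hi 73.042689592567 89.68555825343367
```

```bash
python3 - <<'E'
from h import *
a=cv2.imread('pics/r2_top.png')[150:270,330:520];b=cv2.imread('pics/r2_side.png')[150:270,230:420]
cv2.imwrite('pics/r2c.png',cv2.resize(np.hstack([a,b]),(798,252),interpolation=cv2.INTER_CUBIC))
E
```

```text
(no output)
```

View pics/r2c.png

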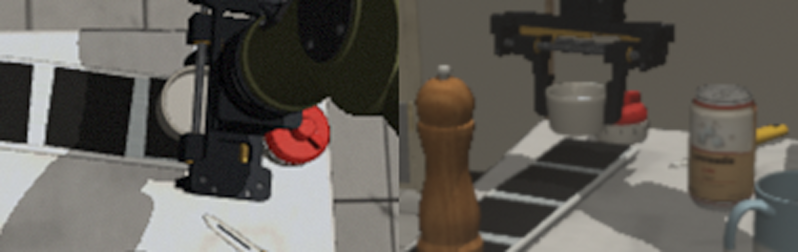

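The ramekin at about (580,108) in the right half is level above coaster 4 but about 7 mm short of centre. I'll correct and lower.

Call:
drive_tool([
  [0.2,0,0.9,-0.008,-0.0024,0,0.1],
  [0.2,0,0.9,-0.009,-0.0024,0.008,0.1],
  [0.2,0,0.9,-0.01,-0.0024,0.017,0.1],
  [0.2,0,0.9,-0.011,-0.0024,0.023,0.1],
  [0.2,0,0.9,-0.0113,-0.0024,0.0265,0.1],
  [0.2,0,0.9,-0.0113,-0.0024,0.0268,0.1],
  [0.2,0,0.9,-0.0113,-0.0024,0.0268,0.1],
  [0.2,0,0.9,-0.0113,-0.0024,0.0268,0.1],
])

```text
time: 17.92
tcp_pos: [500.9, -364.6, 24.2]
orientation: [-3.139, -0.124, 1.444]
contact_force: [-1.1, -0.1, 1.2]
finger_gap: 0.737
gripper_force: 19.8
```

```bash
python3 -c "
from h import *
got(502.3,-363.7,24.7,1.447,7)"; python3 chk.py 501 -362 48 64 42
```

```text
t 17.9 tcp [ 500.9 -364.6   24.2] rpy [-3.1392 -0.1238  1.4444] shift [ 1.2  1.3 -0.3] turn [-0.12 -0.09 -0.15] gap 64.9 q [ 0.95  1.08 -0.66  1.62  0.72  0.75 -0.13]
top 123 (array([ 499.57313551, -364.24201902]), np.float64(33.052185474820575)) mid [ 506.74549705 -351.28194073   54.50715117] zlo/hi 48.1520205537812 60.86228178059025
side 272 (array([ 501.00305675, -363.07909342]), np.float64(33.286715736303016)) mid [ 500.91987732 -364.26799127   55.96999987] zlo/hi 48.04861758873977 63.89138214140792
```

Call:
drive_tool([
  [0,0,0,0,0,0,0.6],
  [0,0,0,0,0,0,0.8],
  [0,0,0,0,0,0,1],
  [0,0,0,0,0,0,1],
])

```text
time: 18.35
tcp_pos: [501.8, -364.6, 24.5]
orientation: [-3.141, -0.124, 1.445]
contact_force: [0.2, -0.3, 0.1]
finger_gap: 0.993
gripper_force: 0.0
```

Call:
drive_tool([
  [0,0,0,0.0013,0,-0.01,1],
  [0,0,0,0.0037,0,-0.03,1],
  [0,0,0,0.0075,0,-0.06,1],
  [0,0,0,0.0118,0,-0.095,1],
  [0,0,0,0.016,0,-0.13,1],
  [0,0,0,0.02,0,-0.16,1],
  [0,0,0,0.0225,0,-0.18,1],
  [0,0,0,0.0225,0,-0.18,1],
])

```text
time: 19.02
tcp_pos: [504.7, -365.1, 211.8]
orientation: [3.134, -0.121, 1.445]
contact_force: [0.9, -0.3, -0.1]
finger_gap: 1.001
gripper_force: 0.0
```

```bash
python3 chk.py 501 -362 48 64 42; python3 -c "
from h import *
got(417,103,205,3.05,7)"
```

```text
top 292 (array([ 499.4176338 , -363.02334913]), np.float64(32.01366336969952)) mid [ 499.86167106 -363.47055708   55.38265036] zlo/hi 48.037324237624944 62.727976487304886
side 231 (array([ 500.70395817, -363.4396337 ]), np.float64(32.67197858916127)) mid [ 501.00604668 -362.90843987   53.03467216] zlo/hi 48.02350549594655 58.04583882470013
t 19.1 tcp [ 501.9 -364.8  207. ] rpy [ 3.1411 -0.1226  1.4447] shift [ 449.8 -143.1   57.4] turn [ 11.25   0.   -91.29] gap 88.0 q [ 1.02  0.86 -0.81  1.53  0.54  1.04 -0.02]
```

Ramekin placed, within about 1.5 mm of the centre of coaster 4. Next the salt shaker.

Call:
drive_tool([
  [0.8,0,-6.5,0.032,-0.0102,0.0041,1],
  [1.6,0,-13,0.064,-0.0204,0.0082,1],
  [2.4,0,-19.5,0.096,-0.0306,0.0123,1],
  [3.2,0,-26,0.128,-0.0408,0.0164,1],
  [4,0,-32.5,0.16,-0.051,0.0205,1],
  [4.8,0,-39,0.192,-0.0612,0.0246,1],
  [5.6,0,-45.6,0.225,-0.0715,0.0287,1],
  [5.6,0,-45.6,0.225,-0.0715,0.0287,1],
])

```text
time: 19.78
tcp_pos: [457.5, -123.1, 205.3]
orientation: [3.139, -0.129, 2.263]
contact_force: [-0.7, -0.4, -0.5]
finger_gap: 1.002
gripper_force: 0.0
```

```bash
python3 -c "
from h import *
got(417,103,205,3.05,7)"
```

```text
t 19.8 tcp [ 457.5 -123.1  205.3] rpy [ 3.139  -0.1293  2.2627] shift [198.2 113.   26.3] turn [  5.8   -0.33 -44.75] gap 88.1 q [ 0.81  0.77 -1.01  1.93  0.67  0.94  0.16]
```

Call:
drive_tool([
  [0.8,0,-6.4,0.028,0.016,0.0037,1],
  [1.7,0,-12.8,0.056,0.032,0.0075,1],
  [2.5,0,-19.2,0.085,0.0484,0.0113,1],
  [3.3,0,-25.6,0.113,0.0645,0.015,1],
  [4.1,0,-32,0.141,0.0805,0.019,1],
  [5,0,-38.4,0.17,0.097,0.0226,1],
  [5.8,-0.3,-44.7,0.198,0.113,0.0263,1],
  [5.8,-0.3,-44.7,0.198,0.113,0.0263,1],
])

```text
time: 20.45
tcp_pos: [420.9, 103.2, 204.0]
orientation: [3.14, -0.122, 3.047]
contact_force: [0.4, 0.9, 0.1]
finger_gap: 1.002
gripper_force: 0.0
```

Call:
drive_tool([
  [0,0,0,0,0,0,1],
  [0,0,0,0,0,0,1],
  [0,0,0,0,0,0,1],
])

```text
time: 20.7
tcp_pos: [422.4, 93.9, 202.9]
orientation: [-3.134, -0.122, 3.029]
contact_force: [0.3, -0.6, 0.4]
finger_gap: 0.998
gripper_force: 0.0
```

```bash
python3 -c "
from h import *
got(417.2,103.2,110,3.05,7)"
```

```text
t 20.7 tcp [422.4  93.9 202.9] rpy [-3.1344 -0.122   3.0289] shift [-5.2  9.3 92.9] turn [-0.26  0.   -1.2 ] gap 87.8 q [ 0.37  0.8  -1.15  2.03  0.78  1.    0.26]
```

Call:
drive_tool([
  [-0.3,0,-1.2,0.003,0.009,0.01,1],
  [-0.3,0,-1.2,0.001,0.0093,0.03,1],
  [-0.3,0,-1.2,-0.0015,0.0093,0.055,1],
  [-0.3,0,-1.2,-0.004,0.0093,0.08,1],
  [-0.3,0,-1.2,-0.005,0.0093,0.093,1],
  [-0.3,0,-1.2,-0.005,0.0093,0.093,1],
  [-0.3,0,-1.2,-0.005,0.0093,0.093,1],
])

```text
time: 21.28
tcp_pos: [416.7, 104.9, 110.2]
orientation: [3.139, -0.123, 3.053]
contact_force: [0.2, -0.4, -0.4]
finger_gap: 1.002
gripper_force: 0.0
```

```bash
python3 -c "
from h import *
got(417.2,103.2,38,3.05,7)"
```

```text
t 21.3 tcp [416.7 104.9 110.2] rpy [ 3.1393 -0.1226  3.0531] shift [-9.5 -1.8 71.5] turn [ 0.11 -0.02  0.17] gap 88.2 q [ 0.26  0.93 -1.01  2.12  1.    0.83  0.09]
```

Call:
drive_tool([
  [0,0,0,-0.003,-0.001,0.02,1],
  [0,0,0,-0.006,-0.0015,0.04,1],
  [0,0,0,-0.008,-0.0015,0.058,1],
  [0,0,0,-0.0093,-0.0015,0.07,1],
  [0,0,0,-0.0093,-0.0015,0.0715,1],
  [0,0,0,-0.0093,-0.0015,0.0715,1],
  [0,0,0,-0.0093,-0.0015,0.0715,1],
])

```text
time: 21.87
tcp_pos: [418.5, 104.3, 39.6]
orientation: [3.138, -0.119, 3.053]
contact_force: [-0.6, -0.5, -0.1]
finger_gap: 0.996
gripper_force: 0.0
```

Call:
drive_tool([
  [0,0,0,0,0,0,0.6],
  [0,0,0,0,0,0,0.3],
  [0,0,0,0,0,0,0],
  [0,0,0,0,0,0,-0.3],
  [0,0,0,0,0,0,-0.6],
  [0,0,0,0,0,0,-0.6],
  [0,0,0,0,0,0,-0.6],
  [0,0,0,0,0,0,-0.6],
], force=20)

```text
time: 22.53
tcp_pos: [417.9, 103.7, 38.6]
orientation: [3.139, -0.121, 3.053]
contact_force: [0.1, -1.0, -0.8]
finger_gap: 0.441
gripper_force: 19.8
```

```bash
python3 -c "
from h import *
got(417.2,103.2,38,3.05,7)"; python3 chk.py 417 103 8 36 30
```

```text
t 22.5 tcp [417.9 103.7  38.6] rpy [ 3.1395 -0.1205  3.0534] shift [ 0.5 -0.6  0.7] turn [0.1  0.09 0.19] gap 38.8 q [ 0.21  1.04 -0.9   2.14  1.2   0.74 -0.06]
side 409 (array([419.35398609, 103.72244211]), np.float64(19.761739009995264)) mid [418.60203203 110.39183614  21.97274482] zlo/hi 8.012192687608035 35.93329694583423
```

Call:
drive_tool([
  [0,0,0,0.0012,0,-0.01,-0.6],
  [0,0,0,0.003,0,-0.025,-0.6],
  [0,0,0,0.0055,0,-0.045,-0.6],
  [0,0,0,0.008,0,-0.065,-0.6],
  [0,0,0,0.0105,0,-0.085,-0.6],
  [0,0,0,0.0125,0,-0.103,-0.6],
  [0,0,0,0.0138,0,-0.113,-0.6],
  [0,0,0,0.0138,0,-0.113,-0.6],
])

```text
time: 23.3
tcp_pos: [418.5, 104.2, 153.8]
orientation: [3.138, -0.118, 3.053]
contact_force: [0.4, -0.5, -1.3]
finger_gap: 0.438
gripper_force: 19.7
```

```bash
python3 chk.py 417 103 115 150 30 sa; python3 -c "
from h import *
cv2.imwrite('pics/sac.png',cv2.resize(cv2.imread('pics/sa_side.png')[130:370,150:390],(560,560)))
got(511.8,-268,150,1.447,7)"
```

```text
side 611 (array([419.7976136 , 103.88973642]), np.float64(19.277461071834843)) mid [418.85555255 111.0513914  132.55235703] zlo/hi 115.24209730391055 149.86261675247766
t 23.4 tcp [417.6 103.3 152. ] rpy [ 3.1396 -0.1206  3.0531] shift [-125.9 -361.5  -14. ] turn [-1.105e+01 -2.000e-02  9.134e+01] gap 38.8 q [ 0.3   0.86 -1.07  2.09  0.89  0.89  0.17]
```

View pics/sac.png

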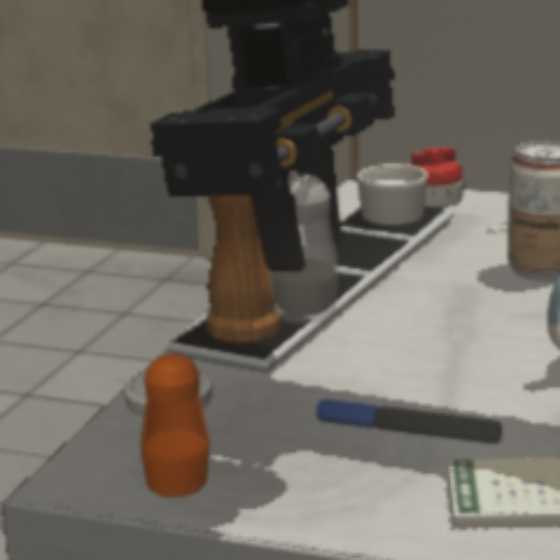

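The shaker at (310,250) is held upright; its waisted body explains the 39 mm grip. The ramekin sits on coaster 4 at (392,195). Now carrying to coaster 3.

Call:
drive_tool([
  [-0.7,0,6,-0.008,-0.024,-0.0009,-0.6],
  [-1.5,0,12.5,-0.017,-0.049,-0.0019,-0.6],
  [-2.3,0,19,-0.026,-0.075,-0.0029,-0.6],
  [-3.1,0,25.5,-0.035,-0.101,-0.0039,-0.6],
  [-3.9,0,32,-0.044,-0.127,-0.0049,-0.6],
  [-4.7,0,38.5,-0.053,-0.153,-0.0059,-0.6],
  [-5.5,0,45,-0.062,-0.178,-0.007,-0.6],
  [-5.5,0,45,-0.062,-0.178,-0.007,-0.6],
])

```text
time: 24.07
tcp_pos: [463.7, -86.1, 149.1]
orientation: [-3.138, -0.121, 2.248]
contact_force: [-0.3, 0.2, -1.7]
finger_gap: 0.437
gripper_force: 19.7
```

```bash
python3 -c "
from h import *
got(511.8,-268,150,1.447,7)"
```

```text
t 24.1 tcp [463.7 -86.1 149.1] rpy [-3.1382 -0.1212  2.2478] shift [-170.6  -76.6  -21.4] turn [-5.75  0.13 45.54] gap 38.5 q [ 0.67  0.83 -0.92  2.    0.78  0.81 -0.01]
```

Call:
drive_tool([
  [-0.8,0,6.5,-0.024,-0.011,-0.003,-0.6],
  [-1.6,0,13,-0.049,-0.022,-0.006,-0.6],
  [-2.5,0,19.5,-0.073,-0.033,-0.009,-0.6],
  [-3.3,0,26,-0.097,-0.044,-0.0122,-0.6],
  [-4.1,0,32.5,-0.122,-0.055,-0.0153,-0.6],
  [-4.9,0,39,-0.146,-0.0655,-0.0183,-0.6],
  [-5.7,0,45.5,-0.1706,-0.0766,-0.0214,-0.6],
  [-5.7,0,45.5,-0.1706,-0.0766,-0.0214,-0.6],
])

```text
time: 24.73
tcp_pos: [514.2, -267.0, 149.4]
orientation: [3.14, -0.121, 1.45]
contact_force: [0.3, -0.6, -1.6]
finger_gap: 0.438
gripper_force: 19.7
```

Call:
drive_tool([
  [0,0,0,0,0,0,-0.6],
  [0,0,0,0,0,0,-0.6],
  [0,0,0,0,0,0,-0.6],
  [0,0,0,0,0,0,-0.6],
])

```text
time: 25.07
tcp_pos: [514.6, -258.8, 151.4]
orientation: [3.139, -0.126, 1.465]
contact_force: [-0.1, -0.3, -1.5]
finger_gap: 0.438
gripper_force: 19.7
```

```bash
python3 chk.py 512 -262 114 150 35;python3 -c "
from h import *
got(511.8,-268.2,65,1.447,7)"
```

```text
top 24 (array([ 512.72495742, -257.02663326]), np.float64(18.264042488245465)) mid [ 513.53463263 -241.06102303  134.69538672] zlo/hi 119.79861597031515 149.59215746562973
side 335 (array([ 513.1026431 , -258.59631415]), np.float64(18.156262397229696)) mid [ 513.55633858 -252.37645243  131.9874694 ] zlo/hi 114.08733022827664 149.88760856986653
t 25.2 tcp [ 514.7 -259.3  151.6] rpy [ 3.1388 -0.1256  1.4642] shift [-19.9  -2.2  84.8] turn [ 0.04 -0.2   0.98] gap 38.6 q [ 0.87  0.86 -0.76  1.74  0.6   0.83 -0.24]
```

Call:
drive_tool([
  [0,0,1,-0.009,-0.0012,0.005,-0.6],
  [0,0,1,-0.012,-0.0012,0.02,-0.6],
  [0,0,1,-0.0145,-0.0012,0.042,-0.6],
  [0,0,1,-0.017,-0.0012,0.064,-0.6],
  [0,0,1,-0.019,-0.0012,0.079,-0.6],
  [0,0,1,-0.0198,-0.0012,0.0848,-0.6],
  [0,0,1,-0.0198,-0.0012,0.0848,-0.6],
  [0,0,1,-0.0198,-0.0012,0.0848,-0.6],
])

```text
time: 25.83
tcp_pos: [513.0, -269.5, 65.2]
orientation: [3.14, -0.125, 1.444]
contact_force: [-0.8, -0.1, -1.4]
finger_gap: 0.436
gripper_force: 19.7
```

```bash
python3 chk.py 511 -267 30 60 32;python3 -c "
from h import *
got(512.8,-268,53.7,1.447,7)"
```

```text
top 12 (array([ 511.85759926, -267.67681784]), np.float64(18.237588577288726)) mid [ 513.4927423  -251.9400003    44.78719352] zlo/hi 30.06824398744061 59.506143045232875
side 253 (array([ 512.01565118, -269.27139848]), np.float64(18.498045814047046)) mid [ 511.24809695 -260.85260452   45.00015338] zlo/hi 30.041153512116978 59.95915325125816
t 25.9 tcp [ 513.7 -269.6   66.1] rpy [ 3.1387 -0.1248  1.4445] shift [-0.1 -1.1 12.5] turn [ 0.19 -0.15 -0.14] gap 38.7 q [ 0.84  0.98 -0.67  1.77  0.7   0.68 -0.31]
```

Call:
drive_tool([
  [0,0,0,0.0007,-0.0006,0.005,-0.6],
  [0,0,0,0.0003,-0.0006,0.009,-0.6],
  [0,0,0,0,-0.0006,0.0115,-0.6],
  [0,0,0,0,-0.0006,0.012,-0.6],
  [0,0,0,0,-0.0006,0.012,-0.6],
])

```text
time: 26.35
tcp_pos: [512.4, -267.8, 53.6]
orientation: [3.141, -0.125, 1.445]
contact_force: [-1.7, -0.4, 4.4]
finger_gap: 0.439
gripper_force: 20.1
```

Call:
drive_tool([
  [0,0,0,0,0,0,0],
  [0,0,0,0,0,0,0.2],
  [0,0,0,0,0,0,0.4],
  [0,0,0,0,0,0,0.7],
  [0,0,0,0,0,0,0.7],
])

```text
time: 26.77
tcp_pos: [512.5, -267.7, 53.0]
orientation: [3.141, -0.125, 1.444]
contact_force: [-0.5, 0.1, 0.3]
finger_gap: 0.776
gripper_force: 0.0
```

Call:
drive_tool([
  [0,0,0,0.0012,0,-0.01,0.8],
  [0,0,0,0.0037,0,-0.03,1],
  [0,0,0,0.0075,0,-0.06,1],
  [0,0,0,0.0118,0,-0.095,1],
  [0,0,0,0.016,0,-0.13,1],
  [0,0,0,0.0185,0,-0.15,1],
  [0,0,0,0.0185,0,-0.15,1],
  [0,0,0,0.0185,0,-0.15,1],
])

```text
time: 27.43
tcp_pos: [512.8, -268.4, 205.8]
orientation: [3.138, -0.124, 1.445]
contact_force: [0.4, -0.4, 0.5]
finger_gap: 1.0
gripper_force: 0.0
```

```bash
python3 chk.py 511 -267 25 80 32;python3 -c "
from h import *
got(336.8,-290,205,1.447,0)"
```

```text
top 140 (array([ 508.24971109, -265.85034322]), np.float64(16.662286375993077)) mid [ 505.84984271 -258.84331514   54.44007774] zlo/hi 29.41770212921108 79.46245334424498
side 473 (array([ 510.52997446, -266.56714409]), np.float64(17.210407234042346)) mid [ 510.33050174 -263.11804187   52.51476539] zlo/hi 25.085372428988705 79.94415834185884
t 27.5 tcp [ 511.3 -268.2  203.5] rpy [-3.1406 -0.125   1.4442] shift [ -43.1 -170.3   -6.8] turn [-0.05 -7.16 -0.15] gap 88.2 q [ 0.91  0.8  -0.81  1.69  0.54  0.93 -0.2 ]
```

Shaker placed. Going above the can with the tool vertical.

Call:
drive_tool([
  [0,-1,0,-0.006,-0.026,-0.001,1],
  [0,-2,0,-0.013,-0.052,-0.002,1],
  [0,-3,0,-0.02,-0.08,-0.003,1],
  [0,-4,0,-0.027,-0.107,-0.0042,1],
  [0,-5,0,-0.034,-0.134,-0.0053,1],
  [0,-6,0,-0.04,-0.158,-0.0063,1],
  [0,-7.1,0,-0.0431,-0.1703,-0.0068,1],
  [0,-7.1,0,-0.0431,-0.1703,-0.0068,1],
])

```text
time: 28.2
tcp_pos: [333.2, -289.4, 204.2]
orientation: [-3.136, -0.001, 1.443]
contact_force: [-0.5, -0.3, 0.7]
finger_gap: 1.002
gripper_force: 0.0
```

Call:
drive_tool([
  [0,0,0,0,0,0,1],
  [0,0,0,0,0,0,1],
  [0,0,0,0,0,0,1],
])

```text
time: 28.45
tcp_pos: [339.3, -289.8, 205.3]
orientation: [3.139, -0.002, 1.445]
contact_force: [0.2, 0.7, 0.4]
finger_gap: 0.999
gripper_force: 0.0
```

```bash
python3 -c "
from h import *
got(336.8,-290,66,1.447,0)
from workcell import cams
c=cams.calibration('wrist');p,d=cams.snapshot('wrist');C=cloud(d,c).reshape(-1,3)
q=C[(np.hypot(C[:,0]-337,C[:,1]+290)<42)&(C[:,2]>20)&(C[:,2]<105)];print(len(q),fit(q[:,:2]))
q=C[(np.hypot(C[:,0]-337,C[:,1]+290)<42)&(C[:,2]>109)&(C[:,2]<122)];print(len(q),fit(q[:,:2]),(q.max(0)+q.min(0))/2)"
```

```text
t 28.4 tcp [ 339.3 -289.8  205.3] rpy [ 3.1394e+00 -2.4000e-03  1.4450e+00] shift [ -0.9  -2.8 139.3] turn [ 0.13 -0.14 -0.11] gap 87.9 q [ 1.09  0.61 -0.76  2.1   0.67  0.68 -0.24]
2331 (array([ 336.67255154, -289.91241421]), np.float64(31.254119085134494))
5563 (array([ 336.48180903, -291.42728167]), np.float64(19.374782106829123)) [ 336.41405007 -290.96833253  112.4978304 ]
```

Call:
drive_tool([
  [0,0,0,-0.001,-0.0015,0.02,1],
  [0,0,0,-0.001,-0.0015,0.045,1],
  [0,0,0,-0.001,-0.0015,0.06,1],
  [0,0,0,-0.001,-0.0015,0.07,1],
  [0,0,0,-0.001,-0.0015,0.07,1],
  [0,0,0,-0.001,-0.0015,0.07,1],
])

```text
time: 29.0
tcp_pos: [336.9, -290.3, 135.2]
orientation: [3.141, -0.002, 1.445]
contact_force: [-0.2, -0.2, 0.2]
finger_gap: 1.001
gripper_force: 0.0
```

```bash
python3 -c "
from h import *
got(336.6,-290.2,66,1.447,0)"
```

```text
t 29.0 tcp [ 336.9 -290.3  135.2] rpy [ 3.1410e+00 -2.0000e-03  1.4452e+00] shift [-0.1 -0.3 69.2] turn [ 0.03 -0.12 -0.1 ] gap 88.1 q [ 0.98  0.71 -0.6   2.18  0.86  0.5  -0.42]
```

Call:
drive_tool([
  [0,0,0,0,0,0.018,1],
  [0,0,0,0,0,0.036,1],
  [0,0,0,0,0,0.053,1],
  [0,0,0,0,0,0.064,1],
  [0,0,0,0,0,0.069,1],
  [0,0,0,0,0,0.069,1],
  [0,0,0,0,0,0.069,1],
])

```text
time: 29.58
tcp_pos: [337.0, -290.8, 67.0]
orientation: [3.14, -0.001, 1.445]
contact_force: [-0.0, -0.1, 0.8]
finger_gap: 0.999
gripper_force: 0.0
```

```bash
python3 -c "
from h import *
got(336.6,-290.2,66,1.447,0)"
```

```text
t 29.6 tcp [ 337.  -290.8   67. ] rpy [ 3.1396e+00 -7.0000e-04  1.4445e+00] shift [ 0.6 -0.5  1. ] turn [ 0.12 -0.04 -0.14] gap 87.9 q [ 0.84  0.82 -0.37  2.22  1.13  0.3  -0.66]
```

Call:
drive_tool([
  [0,0,0,0,0,0,0.8],
  [0,0,0,0,0,0,0.6],
  [0,0,0,0,0,0,0.4],
  [0,0,0,0,0,0,0.1],
  [0,0,0,0,0,0,0.1],
  [0,0,0,0,0,0,0.1],
], force=30)

```text
time: 30.08
tcp_pos: [336.9, -290.8, 66.9]
orientation: [3.139, -0.001, 1.444]
contact_force: [1.5, 0.5, 5.4]
finger_gap: 0.723
gripper_force: 30.0
```

Call:
drive_tool([
  [0,0,0,0,0,-0.01,0.1],
  [0,0,0,0,0,-0.025,0.1],
  [0,0,0,0,0,-0.045,0.1],
  [0,0,0,0,0,-0.065,0.1],
  [0,0,0,0,0,-0.082,0.1],
  [0,0,0,0,0,-0.09,0.1],
  [0,0,0,0,0,-0.09,0.1],
  [0,0,0,0,0,-0.09,0.1],
])

```text
time: 30.75
tcp_pos: [335.7, -290.8, 156.1]
orientation: [3.141, -0.001, 1.444]
contact_force: [0.3, -0.0, -3.1]
finger_gap: 0.723
gripper_force: 30.0
```

```bash
python3 chk.py 337 -290 95 135 40; python3 -c "
from h import *
got(524.1,-169.3,157,1.447,0)"
```

```text
top 91 (array([ 334.81249146, -290.50782677]), np.float64(33.18382002914716)) mid [ 335.48211464 -268.82508475  118.43804292] zlo/hi 102.33575959329528 134.54032624122658
side 610 (array([ 335.61387741, -289.29088408]), np.float64(31.311731815311205)) mid [ 334.28327203 -275.54810471  114.99781612] zlo/hi 95.01233783339501 134.98329440000532
t 30.9 tcp [ 335.5 -290.5  155.5] rpy [-3.1406e+00 -1.9000e-03  1.4444e+00] shift [144.  171.8  -1.4] turn [-0.06 -0.11 -0.15] gap 64.1 q [ 1.02  0.68 -0.65  2.16  0.8   0.56 -0.36]
```

Call:
drive_tool([
  [0,0,0,0.015,0.018,0,0.1],
  [0,0,0,0.037,0.045,0,0.1],
  [0,0,0,0.061,0.073,0,0.1],
  [0,0,0,0.085,0.102,0,0.1],
  [0,0,0,0.109,0.13,0,0.1],
  [0,0,0,0.13,0.155,0,0.1],
  [0,0,0,0.144,0.1718,-0.0014,0.1],
  [0,0,0,0.144,0.1718,-0.0014,0.1],
])

```text
time: 31.52
tcp_pos: [529.8, -164.0, 157.7]
orientation: [3.136, -0.006, 1.451]
contact_force: [0.9, -0.1, -2.8]
finger_gap: 0.726
gripper_force: 30.0
```

Call:
drive_tool([
  [0,0,0,0,0,0.01,0.1],
  [0,0,0,0,0,0.025,0.1],
  [0,0,0,0,0,0.042,0.1],
  [0,0,0,0,0,0.057,0.1],
  [0,0,0,0,0,0.062,0.1],
  [0,0,0,0,0,0.062,0.1],
  [0,0,0,0,0,0.062,0.1],
])

```text
time: 32.1
tcp_pos: [523.9, -169.9, 95.7]
orientation: [-3.141, -0.001, 1.444]
contact_force: [-0.5, -0.4, -2.7]
finger_gap: 0.732
gripper_force: 30.0
```

```bash
python3 chk.py 524 -169 40 75 40 cn; python3 -c "
from h import *
got(524.1,-169.5,82.2,1.447,0)"
```

```text
side 522 (array([ 523.88878835, -168.13202392]), np.float64(30.749767070371036)) mid [ 518.66704136 -155.02964012   57.49728126] zlo/hi 40.0727617592799 74.92180075882385
t 32.2 tcp [ 525.1 -169.7   96.7] rpy [ 3.1399e+00 -1.1000e-03  1.4440e+00] shift [ 0.1 -1.  14.5] turn [ 0.1  -0.06 -0.17] gap 63.9 q [ 0.57  0.87 -0.58  1.89  0.79  0.63 -0.65]
```

Call:
drive_tool([
  [0,0,0,0,0,0.005,0.1],
  [0,0,0,0,0,0.01,0.1],
  [0,0,0,0,0,0.0135,0.1],
  [0,0,0,0,0,0.0138,0.1],
  [0,0,0,0,0,0.0138,0.1],
  [0,0,0,0,0,0.0138,0.1],
])

```text
time: 32.7
tcp_pos: [524.9, -169.4, 82.4]
orientation: [3.141, -0.001, 1.444]
contact_force: [-0.6, 0.2, -2.3]
finger_gap: 0.728
gripper_force: 30.0
```

Call:
drive_tool([
  [0,0,0,0,0,0,0.6],
  [0,0,0,0,0,0,0.8],
  [0,0,0,0,0,0,1],
  [0,0,0,0,0,0,1],
])

```text
time: 33.03
tcp_pos: [525.2, -169.4, 82.7]
orientation: [3.14, -0.001, 1.444]
contact_force: [-0.5, -0.2, 0.9]
finger_gap: 0.991
gripper_force: 0.0
```

Call:
drive_tool([
  [0,0,0,0,0,-0.01,1],
  [0,0,0,0,0,-0.03,1],
  [0,0,0,0,0,-0.06,1],
  [0,0,0,0,0,-0.095,1],
  [0,0,0,0,0,-0.125,1],
  [0,0,0,0,0,-0.14,1],
  [0,0,0,0,0,-0.14,1],
  [0,0,0,0,0,-0.14,1],
])

```text
time: 33.7
tcp_pos: [525.0, -169.7, 223.5]
orientation: [3.139, -0.001, 1.444]
contact_force: [0.4, -0.5, 0.1]
finger_gap: 1.0
gripper_force: 0.0
```

Call:
drive_tool([
  [0,0,0,0,-0.03,0,1],
  [0,0,0,0,-0.06,0,1],
  [0,0,0,0,-0.09,0,1],
  [0,0,0,0,-0.12,0,1],
  [0,0,0,0,-0.13,0,1],
  [0,0,0,0,-0.13,0,1],
  [0,0,0,0,-0.13,0,1],
])

```text
time: 34.28
tcp_pos: [395.5, -153.3, 221.8]
orientation: [-3.142, -0.001, 1.444]
contact_force: [0.4, 0.0, 0.3]
finger_gap: 1.0
gripper_force: 0.0
```

```bash
python3 - <<'E'
from h import *
from workcell import cams,env
print(env.state()['tcp_pos'],env.state()['time'])
for n in('top','side'):
    c=cams.calibration(n);p,d=cams.snapshot(n);C=cloud(d,c).reshape(-1,3)
    cv2.imwrite(f'pics/f_{n}.png',p if n=='side' else cv2.resize(p[150:300,200:500],(800,400)))
    for nm,x,y,R,z0,z1 in(('mill',537,-71,38,30,180),('can',524,-169,40,30,125),('salt',511,-267,30,30,100),('ram',501,-362,42,48,65)):
        q=C[(np.hypot(C[:,0]-x,C[:,1]-y)<R)&(C[:,2]>z0)&(C[:,2]<z1)]
        if len(q)>10:print(n,nm,len(q),fit(q[:,:2]),'zmax',q[:,2].max())
E
```

```text
[ 395.53587977 -153.27751938  221.80526298] 34.2833
top mill 553 (array([534.79914347, -73.10821205]), np.float64(17.659275586933507)) zmax 179.72025765193052
top ram 284 (array([ 499.38611862, -363.08334608]), np.float64(32.01211631577866)) zmax 60.72359467138858
side mill 2067 (array([534.79732325, -66.78103901]), np.float64(17.822904138259336)) zmax 179.89679861598853
side can 1437 (array([ 523.57033276, -166.75731454]), np.float64(29.354406713876728)) zmax 124.9945913050638
side salt 481 (array([ 507.31503432, -263.35454671]), np.float64(12.95095205927657)) zmax 99.7786031360049
side ram 193 (array([ 500.65682047, -363.6251098 ]), np.float64(32.34936487588165)) zmax 57.71472538558578
```

View pics/f_top.png

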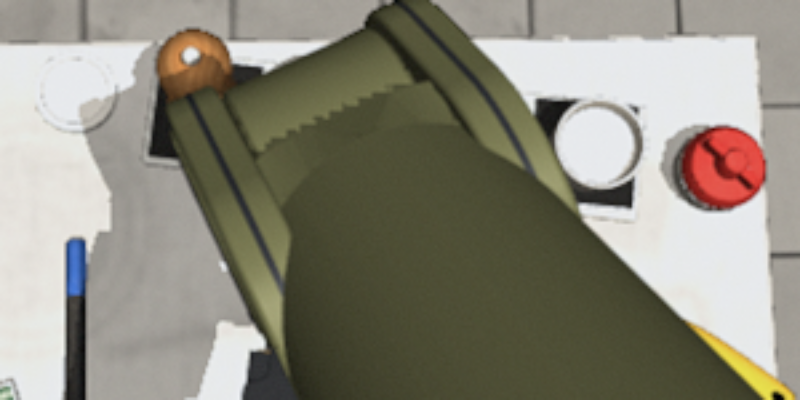

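View pics/f_side.png

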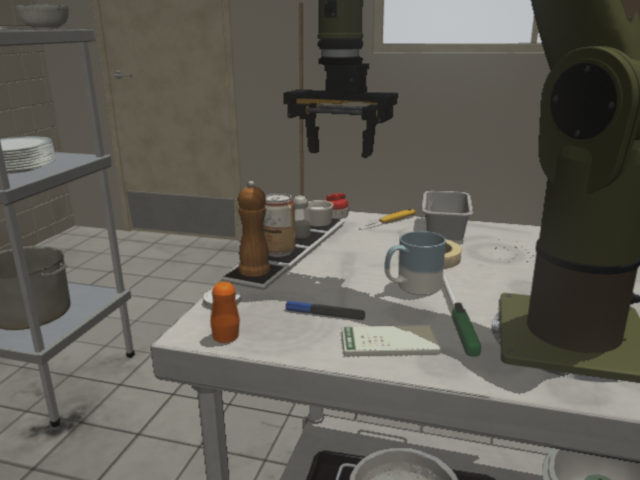

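All four stand upright on their coasters: mill (253,232), can (279,225), shaker (300,216) and ramekin (319,213) next to the red timer. The gripper is clear and the orange look-alike is untouched. Handing in.

```bash
python3 -c "
from workcell import finish_job
print(finish_job())"
```

```text
the job is handed in; nothing more can be done
None
```

The ramekin, salt shaker, soda can and pepper mill stand upright on coasters 4, 3, 2 and 1, shortest next to the red timer, each within about 2 mm of its coaster's centre by my measurements; I handed the job in at about 34 s, and no verdict came back.

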